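Lock the blower's filter panel with its quarter-turn cam

TASK

The blower's blue filter panel has been left slid forward. Push it with your fingertips straight back along its rails until it is fully home against the rear stop; then set a fingertip in the slot of the round black fastener and turn it a quarter turn, counter-clockwise seen from above, to its end stop so that its orange tongue lies across the front strip of the panel and locks it. Nothing is to be picked up or lifted, and the two colour bottles and the white coupler are to stay where they stand; take your hand away at the end.

Things in the scene. Friction and masses are not known exactly. Their poses are not given: they have to be found in the camera images.
- blower_unit: Low white steel box, 260 (x) x 280 (y) x 55 mm high, fixed to the worktop at a varying place and yaw (up to 0.35 rad either way). Origin: centre of its underside; x points to its back (away from the robot), y to its left, z up. On its flat top (z 55 mm) two aluminium rails 5 mm high run along x, inner faces at y = +2 and -112 mm, and a dark rear stop bar 12 mm high, front face at x = 101 mm.
- panel: Loose sliding access panel, 0.3 to 0.55 kg, lying on the unit's top between the rails (2.5 mm play on each side): an aluminium base plate 145 (x) x 109 (y) x 6 mm carrying a blue block 115 x 103 mm whose top is 31 mm above the panel's underside. The block begins 30 mm behind the plate's front edge. Origin: centre of the underside; x to the back. At the start it stands 30 to 55 mm forward of home; it slides with a few newtons.
- push_face (a point): Centre of the blue block's upright front face (103 mm wide, from 6 to 31 mm above the unit's top), 42.5 mm in front of the panel's origin and 18 mm above its underside. Push here towards the unit's +x.
- panel_home (a point): Fixed point on the unit where the panel's origin lies when it is fully home: 28.5 mm behind and 55 mm to the right of the unit's origin, 55 mm above the worktop.
- cam (a joint): Angle of the fastener about the vertical: 0 unlocked (orange tongue points to the unit's front, -x), 1.571 locked (tongue points to the unit's right, -y, in front of the blue block); grows counter-clockwise seen from above. Stops at both ends; starts at 0 to 0.25. Stiff: takes about 0.12 N m and stays where it is left. If the panel is not home the tongue meets the blue block.
- cam_axis (a point): Fixed point on the fastener's axis at the height of the slot's floor: 25 mm in front and 72 mm to the left of the unit's origin, 77 mm above the worktop. The fastener is a round disc 110 mm across with two black half-moon grips; between them a straight slot 40 mm wide and 22 mm deep (grips' tops 99 mm above the worktop) runs right across it, open at both ends.
- slot_end (a point): Point on the slot's floor and centre line, 37 mm from the axis towards the orange tongue; turns with the fastener. The slot runs from here straight to the axis and on to the opposite side; at joint 0 it runs along the unit's x. A fingertip here, swung in a circle about cam_axis, turns the fastener.
- tongue_tip (a point): Outer end of the orange tongue (16 mm wide, 11 mm thick, its underside 2 mm above the panel's base plate), 97 mm from the axis.
- gel_red: Red-capped colour gel bottle, 29 mm across, 83 mm high, standing on the worktop left of the unit; origin at the centre of its underside. Not to be disturbed.
- gel_teal: Teal-capped colour gel bottle, 29 mm across, 83 mm high, standing on the worktop in front of the unit; origin at the centre of its underside. Not to be disturbed.
- coupler: White ribbed plastic coupler ring, 29 mm across, 20 mm high, standing on the unit's top behind the fastener; origin at the centre of its underside. Not to be disturbed.

How it is judged:
By the outcome, as a careful person would: the job done as asked, in the order asked, and still so for the second after the job is handed in, with the robot touching nothing.
It also fails if it takes over 48 s, if anything falls off the work surface, if the arm or the gripper's body presses on something with over 40 N, if the wrist force passes 120 N, or if a joint passes its speed limit or range.

ROBOT

A 7-joint arm with a two-finger parallel gripper is mounted at the origin on a cart in front of the work surface, level with it; the furniture and walls round the work are solid. World frame = base frame: x ahead of the robot, y to its left, z up, the work surface at z = 0. Lengths are in m, angles in rad, forces in N, time in s.
With the tool pointing down it reaches from about 0.35 to 0.9 m from the base axis. Payload 19.9 kg.
Tool frame: the origin (TCP) lies between the finger pads; the fingertips stand 19 mm ahead of it and the grasp point (between the pads) is the TCP; z points along the fingers, y is the line along which they close (so a half turn about z gives the same grasp; the last joint's range is limited). The gripper opens to 94 mm and grips with 3 to 60 N. Pads are 16 mm wide; open, the fingers measure 119 mm over their backs; the gripper's body (75 mm by 177 mm) begins 78 mm behind the grasp point.
Start: joints at [-1.157, 0.417, -0.01, 1.614, 0.005, 1.111, -0.053], TCP at [0.275, 0.561, 0.224] pointing down, gripper open.
Joint ranges: [-2.81, 2.81], [-0.39, 2.02], [-1.27, 1.25], [0.06, 2.57], [-1.19, 4.33], [0.19, 2], [-2.82, 2.82]. Speed limits (rad/s): [1.89, 1.89, 2.39, 2.39, 3.01, 3.01, 3.01].

INTERFACE

Orientations are given as a 3x3 rotation matrix whose columns are the frame's x, y, z axes.
In Python, from rig import robot gives the robot as it stands. Calls block until the motion is done:
- robot.move_ptp(position, orientation): joint-space move of the TCP to a pose.
- robot.move_linear(position, velocity=0.15, frame=None, threshold=None): straight line of the TCP; frame=None keeps the orientation; velocity is the mean speed in m/s. With threshold (N) it stops when the force on the tool has changed by that much, and returns True; else False.
- robot.goto_joints(angles): joint-space move.
- robot.gripper_to(opening): finger opening in m; the grip force is fixed at half the most; returns when the fingers have stopped.
- robot.pause(seconds).
- robot.ik(position, orientation): joint angles nearest the present ones, or None.
- robot.get_state(): the state.
- robot.grab_frame(name): name is "scene" or "top"; returns the picture (420x560x3 uint8, red, green, blue); there is no depth.
- robot.camera_info(name): a dict with "fx", "fy", "cx", "cy" (pixels), "rvec" (rotation vector, rad) and "tvec" (3), from world to camera coordinates, as OpenCV has them. Camera axes: x right, y down, z forward; pixel columns grow to the right and rows downward; lengths in m; the calibration is good to about 2 mm. A picture is of the moment at which its call begins. camera_info takes no time and is no camera call.
A pose or a line that the arm cannot do raises robot.PlanningError and nothing moves.
- robot.sign_off(): hands the job in; it is judged then, once.
The state is a dict: "time": time; "qpos": joint angles; "joint_vel": joint speeds; "effort": joint torques, N m; "ee_pos": TCP position; "tool_rot": TCP orientation; "force": force on the tool from outside, world axes, zero at the start; "moment": the same for the moment, N m; "opening": finger opening in m; "grasp_force": force on a finger pad.
Only numpy, scipy, OpenCV 4.12 (cv2) and the standard library are available. Lean on these libraries where they do the work, as an engineer would, in place of code of your own. Each camera call takes 0.05 s, during which the arm holds its last target. There are 200 camera calls.

## Working session

There is one attempt and no reset: what is moved stays moved. The work goes in short steps, each a Python script; the robot and the scene stay as the last script left them, time stands still between calls to the robot, and variables do not carry over. Pictures are saved under pics/ and viewed, at most 10 in all, crops included, and the job is handed in when it is done.

```bash
ls; mkdir -p pics
python3 - <<'E'
from rig import robot
import cv2
for n in("scene","top"):
    f=robot.grab_frame(n); cv2.imwrite(f"pics/{n}0.png",f[:,:,::-1]); print(robot.camera_info(n))
s=robot.get_state(); print(s["time"],s["ee_pos"],s["tool_rot"],s["opening"])
E
```

```text
pics
{'fx': 489.4208345685957, 'fy': 489.4208345685957, 'cx': 284.07413462971675, 'cy': 210.7129600769979, 'rvec': array([ 1.0456733 , -2.04637408,  1.33308266]), 'tvec': array([0.53514343, 0.18091668, 0.70100486])}
{'fx': 479.0642168720452, 'fy': 479.0642168720452, 'cx': 282.5142212282684, 'cy': 210.39942220349533, 'rvec': array([ 2.16277501, -2.16288568,  0.13266609]), 'tvec': array([0.27032712, 0.52360482, 0.87262298])}
0.1 [0.27443959 0.56118651 0.22391057] [[-8.98354612e-01  4.39270808e-01 -3.84517274e-04]
 [ 4.39270966e-01  8.98354055e-01 -1.00510245e-03]
 [-9.60795114e-05 -1.07184569e-03 -9.99999421e-01]] 0.09404125719728297
```

View pics/top0.png

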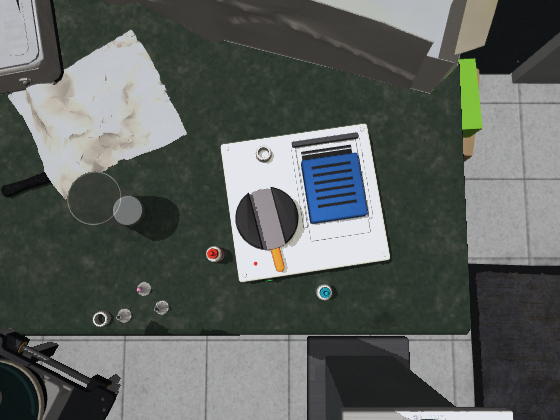

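View pics/scene0.png

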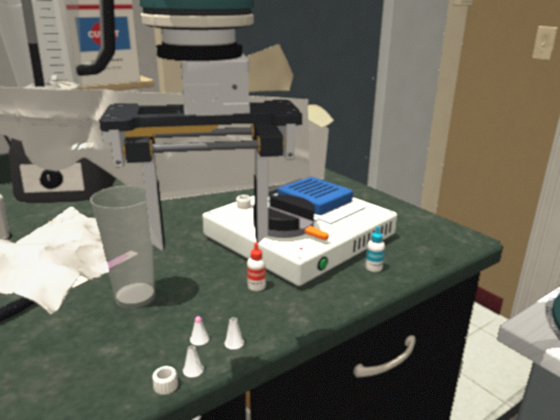

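The top view shows the unit with corners near (221,145), (366,125), (390,260) and (240,282). The blue block spans about (302,159) to (369,220), the fastener centre is near (267,218), and the tongue tip is near (279,271). The red bottle is at (213,254), the teal one at (324,293) and the coupler at (264,154). In the scene view the arm is clear of the unit.

```bash
cat > h.py <<'E'
from rig import robot
import cv2, numpy as np
def ray(n,uv,z):
    c=robot.camera_info(n); R=cv2.Rodrigues(np.array(c["rvec"]))[0]; t=np.array(c["tvec"])
    uv=np.atleast_2d(np.array(uv,float)); d=np.c_[(uv[:,0]-c["cx"])/c["fx"],(uv[:,1]-c["cy"])/c["fy"],np.ones(len(uv))]@R
    o=-R.T@t
    return o+d*((z-o[2])/d[:,2])[:,None]
def big(m,roi):
    k=np.zeros_like(m); x0,y0,x1,y1=roi; k[y0:y1,x0:x1]=m[y0:y1,x0:x1]
    return max(cv2.findContours(k,cv2.RETR_EXTERNAL,cv2.CHAIN_APPROX_NONE)[0],key=cv2.contourArea)
def rect(n,c,z):   # min area rect in world at height z
    p=ray(n,c[:,0,:],z)[:,:2]; (ctr,sz,a)=cv2.minAreaRect((p*1000).astype(np.float32))
    return np.array(ctr)/1000,sz,a
def masks(f):
    h=cv2.cvtColor(f,cv2.COLOR_RGB2HSV)
    return dict(white=cv2.inRange(h,(0,0,165),(179,45,255)),blue=cv2.inRange(h,(100,120,70),(125,255,255)),
      orange=cv2.inRange(h,(8,130,120),(22,255,255)),red=cv2.inRange(h,(0,150,100),(6,255,255)),teal=cv2.inRange(h,(88,110,80),(99,255,255)))
E
python3 - <<'E'
from h import *
np.set_printoptions(precision=4,suppress=True)
f=robot.grab_frame("top"); m=masks(f)
c=robot.camera_info("top");R=cv2.Rodrigues(c["rvec"])[0];print("cam",-R.T@c["tvec"])
R2=(200,110,410,310)
w=big(m["white"],R2); print("unit",rect("top",w,.055))
q=cv2.approxPolyDP(cv2.convexHull(w),6,True)[:,0]; print(q.tolist(),ray("top",q,.055)[:,:2])
print("blue",rect("top",big(m["blue"],R2),.086))
print("orange",rect("top",big(m["orange"],R2),.07))
for n,z in(("red",.083),("teal",.083)):
    k=big(m[n],(190,230,350,310)); print(n,ray("top",k[:,0].mean(0),z))
print("coupler",ray("top",(264,154),.075))
print("camaxis",ray("top",(267,218),.099))
E
```

```text
cam [0.4174 0.2745 0.9269]
unit (array([0.5384, 0.2315]), (256.6520080566406, 276.6221008300781), 8.565028190612793)
[[365, 124], [389, 258], [240, 281], [221, 145]] [[0.6838 0.1158]
 [0.4338 0.0774]
 [0.3927 0.347 ]
 [0.6433 0.3849]]
blue (array([0.559 , 0.1792]), (113.90941619873047, 101.81270599365234), 8.536673545837402)
orange (array([0.4312, 0.2795]), (42.0810661315918, 15.134455680847168), 14.209616661071777)
red [[0.4418 0.3943 0.083 ]]
teal [[0.3738 0.1971 0.083 ]]
coupler [[0.6214 0.3041 0.075 ]]
camaxis [[0.5022 0.2976 0.099 ]]
```

```bash
cat >> h.py <<'E'
C=np.array([.5384,.2315]); YAW=np.deg2rad(8.56)
def U(x,y,z):
    c,s=np.cos(YAW),np.sin(YAW); return [C[0]+c*x-s*y,C[1]+s*x+c*y,z]
def down(phi): # tool y at world angle phi, z down
    y=np.array([np.cos(phi),np.sin(phi),0]); z=np.array([0,0,-1.]); return np.c_[np.cross(y,z),y,z]
E
python3 - <<'E'
from h import *
np.set_printoptions(precision=4,suppress=True)
O=down(YAW+np.pi/2)
robot.gripper_to(.04)
robot.move_ptp(U(-.080,-.055,.16),O)
robot.move_linear(U(-.080,-.055,.091),.15)
print(robot.get_state()["time"])
print(robot.move_linear(U(-.002,-.055,.091),.05,threshold=14))
s=robot.get_state(); d=s["ee_pos"][:2]-C
print("unit x",d@[np.cos(YAW),np.sin(YAW)],s["force"],s["time"],s["ee_pos"])
f=robot.grab_frame("top"); cv2.imwrite("pics/top1.png",cv2.resize(f[100:310,190:430,::-1],None,fx=2.5,fy=2.5))
E
```

```text
3.3417
True
unit x -0.024942594191335182 [-0.0647  0.219   0.632 ] 4.4 [0.5219 0.1733 0.0903]
```

View pics/top1.png

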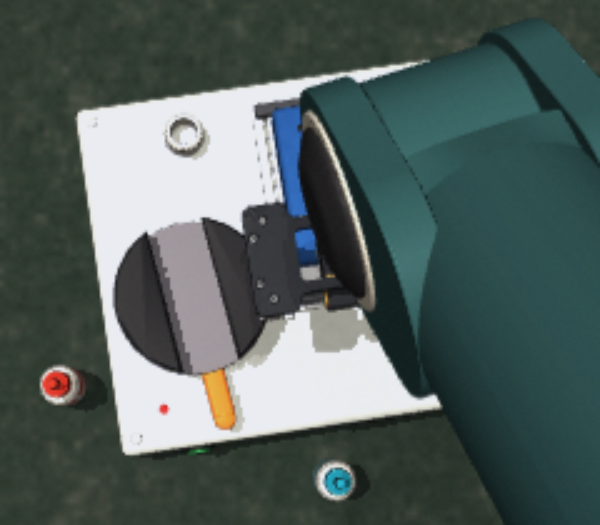

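The arm hides most of the panel, but its rear edge is near the dark stop bar at crop (275,108). The force has gone back to zero and the fingertips are about 3 mm short of the expected home position, so I'll press again and then look.

Run:
```python
from h import *
np.set_printoptions(precision=4,suppress=True)
ax=np.array([np.cos(YAW),np.sin(YAW)])
for th in(15,22):
    r=robot.move_linear(U(-.008,-.055,.091),.025,threshold=th)
    s=robot.get_state(); print(r,"unit x",(s["ee_pos"][:2]-C)@ax,s["force"],s["time"])
robot.move_linear(U(-.060,-.055,.091),.15)
robot.move_linear(U(-.060,-.055,.18),.25)
robot.gripper_to(.062)
P=U(-.025,.072,.18); 
for a in(5.8,60,90,112): 
    q=robot.ik(P,down(YAW+np.deg2rad(a))); print(a,q)
robot.move_ptp(U(-.16,.25,.25),down(YAW+np.pi/2))
print(robot.get_state()["time"])
f=robot.grab_frame("top"); m=masks(f)
cv2.imwrite("pics/top2.png",cv2.resize(f[100:310,190:430,::-1],None,fx=2.5,fy=2.5))
c,sz,a=rect("top",big(m["blue"],(200,110,410,310)),.086); d=c-C; print("blue",sz,a,d@ax,d@[-ax[1],ax[0]])
```

```text
True unit x -0.02504414202774892 [-0.8442 -0.8496 -0.7661] 4.725
True unit x -0.02498480370254967 [ 0.2374 -0.6588 -0.1445] 5.0167
5.8 [-0.8429  0.4058  0.3242  1.7694 -0.1509  0.9908 -0.2097]
60 [-0.7112  0.3945  0.1552  1.7647 -0.0712  0.9878  0.6681]
90 [-0.6458  0.3923  0.0721  1.7624 -0.033   0.9881  1.1592]
112 [-0.5976  0.3921  0.0111  1.7606 -0.0051  0.9889  1.5195]
7.7
blue (113.7945327758789, 102.82200622558594) 8.543133735656738 0.04354144240266433 -0.05447302711514421
```

View pics/top2.png

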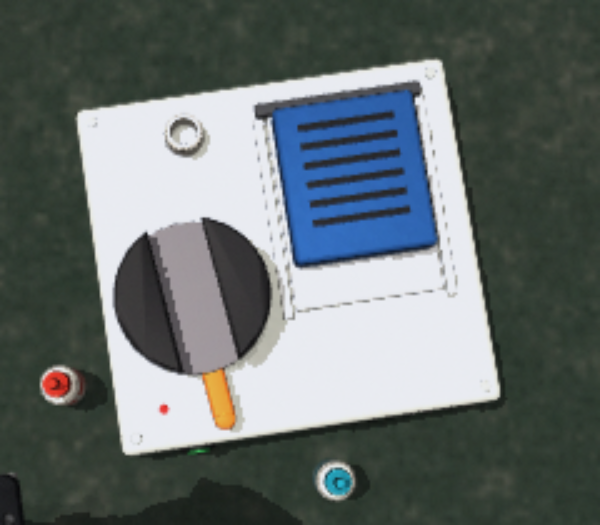

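The panel is home: it touches the stop bar, and the blue block centre is at unit x 43.5 mm, exactly as expected. Next is the fastener, with both fingertips in the slot and the wrist turned.

Run:
```python
from h import *
np.set_printoptions(precision=3,suppress=True)
a0=YAW+np.deg2rad(6)
robot.move_ptp(U(-.025,.072,.16),down(a0))
print("hit",robot.move_linear(U(-.025,.072,.103),.12,threshold=10))
s=robot.get_state(); print(s["ee_pos"],s["time"]); q0=np.array(s["qpos"]); m0=np.array(s["moment"])
for d in np.r_[np.arange(.3,1.5,.3),np.arange(1.5,1.96,.05)]:
    q=q0.copy(); q[6]+=d; robot.goto_joints(q); s=robot.get_state()
    y=s["tool_rot"][:,1]; print(round(d,2),np.arctan2(y[1],y[0])-YAW,s["moment"]-m0,s["force"],s["effort"][6],round(s["time"],2))
    if abs((s["moment"]-m0)[2])>1.0: break
```

```text
hit False
[0.503 0.299 0.104] 9.325
0.3 0.4014364178970039 [ 0.03  -0.038  0.028] [ 0.132 -0.327  0.248] 1.2125607579946518 9.72
0.6 0.6989901321335404 [ 0.04  -0.049  0.005] [-0.075  0.097 -0.194] 1.1212484166026115 10.12
0.9 0.998083427536228 [ 0.019 -0.082  0.014] [-0.337  0.417 -0.833] 1.0889250040054321 10.53
1.2 1.297779310862939 [ 0.352  0.121 -0.031] [-1.847  0.823 -0.17 ] 1.1003071814775467 10.93
1.5 1.5975339237225832 [ 0.433  0.37  -0.031] [-1.541  1.281  0.098] 1.1140061169862747 11.32
1.55 1.650313483322183 [ 0.388  0.661 -0.003] [-3.759  1.607  0.361] 0.6468239799141884 11.57
1.6 1.701885698714233 [ 0.53   0.802 -0.069] [-2.666  1.682 -0.707] 0.6952664069831371 11.82
1.65 1.7524918887365502 [ 0.615  0.821 -0.01 ] [-4.402  2.788  0.252] 0.7101707719266415 12.07
1.7 1.8030471929467673 [ 0.553  1.137 -0.124] [-4.471  2.437  0.987] 0.5817937664687634 12.32
1.75 1.8517326021266838 [-0.659  2.881 -1.012] [-12.879  -2.775   7.287] 1.5002764016389847 12.57
```

Run:
```python
from h import *
s=robot.get_state(); q=np.array(s["qpos"]); q[6]-=.27; robot.goto_joints(q)
p=U(-.025,.072,.18); robot.move_linear(p,.12)
robot.move_ptp(U(-.16,.25,.25),down(YAW+np.pi/2))
print(robot.get_state()["time"])
f=robot.grab_frame("top"); m=masks(f)
cv2.imwrite("pics/top3.png",cv2.resize(f[100:310,190:430,::-1],None,fx=2.5,fy=2.5))
ax=np.array([np.cos(YAW),np.sin(YAW)]); ay=np.array([-ax[1],ax[0]])
R2=(200,110,410,310)
for n,z in(("blue",.086),("orange",.07)):
    c,sz,a=rect("top",big(m[n],R2),z); d=c-C; print(n,sz,a,d@ax,d@ay)
for n,z in(("red",.083),("teal",.083)):
    k=big(m[n],(190,230,350,310)); print(n,ray("top",k[:,0].mean(0),z))
```

```text
14.675
blue (113.712646484375, 102.8246841430664) 8.54767894744873 0.04350020294112886 -0.05447021442823331
orange (15.359293937683105, 40.58256149291992) 8.19405746459961 -0.024431357538370394 -0.0036432951133384436
red [[0.44177252 0.39426043 0.083     ]]
teal [[0.3738854  0.19708423 0.083     ]]
```

View pics/top3.png

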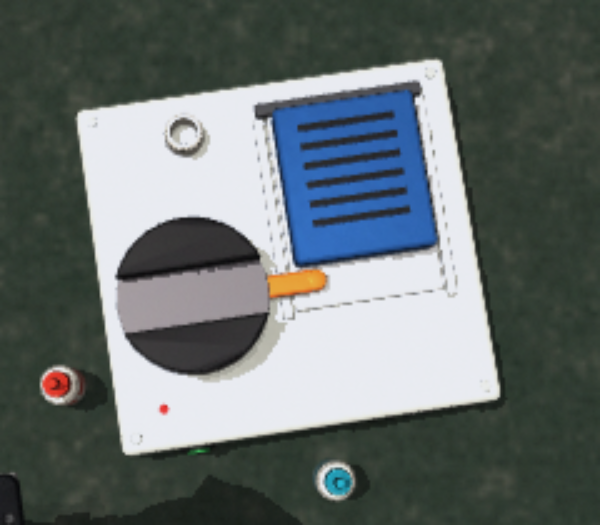

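The tongue now lies across the front strip (crop 270–327, 280). It is square to the unit to within 0.4°, and the panel, bottles and coupler haven't moved.

```bash
python3 -c "
from rig import robot
print(robot.sign_off())"
```

```text
the job is handed in; nothing more can be done
None
```

The panel is pushed fully home, the fastener is turned a quarter turn to its end stop with the tongue across the front strip, the bottles and coupler are undisturbed, and the hand is clear; I handed the job in at about 15 s.

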